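# Heft the glaze tubs and pack them heaviest at the bottom

## Task

The three closed plum tubs look alike but differ in weight: lift them to feel which is which, then pack them into the plywood carrier as one straight, upright stack, the heaviest first at the bottom in the middle of the tray, then the middle one, then the lightest on top. Set each down gently in the carrier, never tip a tub over, and leave the tape, tiles and mallet where they are.

Things in the scene. Friction and masses are not known exactly. Their poses are not given: they have to be found in the camera images.
- tub_1: closed plum tub with a white lid, one of three alike (nothing visible, nor its number, tells its weight). Origin: centre of its underside, z up. 57 mm tall; wall 60 mm in diameter up to 42 mm, above that the lid, 67 mm in diameter, flat on top; grip it from above across the lid. The three weigh 0.19 to 0.73 kg, any two differing by at least 0.15 kg; the unseen load may shift a few mm
- tub_2: closed plum tub with a white lid, one of three alike (nothing visible, nor its number, tells its weight). Origin: centre of its underside, z up. 57 mm tall; wall 60 mm in diameter up to 42 mm, above that the lid, 67 mm in diameter, flat on top; grip it from above across the lid. The three weigh 0.19 to 0.73 kg, any two differing by at least 0.15 kg; the unseen load may shift a few mm
- tub_3: closed plum tub with a white lid, one of three alike (nothing visible, nor its number, tells its weight). Origin: centre of its underside, z up. 57 mm tall; wall 60 mm in diameter up to 42 mm, above that the lid, 67 mm in diameter, flat on top; grip it from above across the lid. The three weigh 0.19 to 0.73 kg, any two differing by at least 0.15 kg; the unseen load may shift a few mm
- carrier: low plywood carrier, fixed, 140 x 140 mm (158 mm over its handles); origin: centre of its underside. Tray floor 10 mm above the table, 104 x 104 mm inside, and a wooden rim whose top is 24 mm above the table; along its own x axis a steel handle loop at each end, centred 74 mm from the middle, top 48 mm above the table
- carrier_floor (a point): middle of the carrier's tray floor (marked with a cork disc 68 mm in diameter), on the floor's upper face; z up
- tape: bystander: roll of masking tape lying flat, 100 mm in diameter, 24 mm high; origin: centre of its underside
- tile_green: bystander: green L-shaped glazed test tile standing on its foot, 44 x 46 x 62 mm; origin: centre of its underside
- tile_blue: bystander: blue L-shaped glazed test tile standing on its foot, 44 x 46 x 62 mm; origin: centre of its underside
- mallet: bystander: wooden mallet lying along the right side of the table, 273 mm long, its head 110 mm wide and 66 mm high; origin: centre of its underside, its y axis runs from head to handle end
Things that resemble listed ones, but are neither listed nor needed, are in the scene too. What is shaped like the carrier but purple or red is not meant.

How it is judged:
By the outcome, as a careful person would: the job done as asked, in the order asked, and still so for the second after the job is handed in, with the robot touching nothing.
It also fails if it takes over 72 s, if anything falls off the work surface, if the arm or the gripper's body presses on something with over 40 N, if the wrist force passes 120 N, or if a joint passes its speed limit or range.

## Robot

A 6-joint arm with a two-finger parallel gripper is mounted at the origin on a cart in front of the work surface, level with it; the furniture and walls round the work are solid. World frame = base frame: x ahead of the robot, y to its left, z up, the work surface at z = 0. Lengths are in m, angles in rad, forces in N, time in s.
With the tool pointing down it reaches from about 0.25 to 0.8 m from the base axis. Payload 3.9 kg.
Tool frame: the origin (TCP) lies on the centre line of the jaws, within the pads' length; the fingertips stand 14 mm ahead of it and the grasp point (between the pads) lies 5 mm behind it (env.finger_overhang is the distance from the TCP to the fingertips, in m); z points along the fingers, x is the direction in which the jaws open and shut, and the axes are right-handed (so a half turn about z gives the same grasp; the last joint's range is limited). The gripper opens to 85 mm and grips with 20 to 120 N. Pads are 22 mm wide; open, the fingers measure 114 mm over their backs; the gripper's body (76 mm by 85 mm) begins 54 mm behind the grasp point. The pads swing forward as they close: fully open they stand 13 mm farther back than shut.
Start: joints at [-1.113, 0.26, -0.138, 1.173, 0, 1.571], TCP at [0.232, -0.471, 0.245] pointing down, gripper open.
Joint ranges: [-2.78, 2.78], [-0.83, 1.72], [-1.28, 1.37], [-1.9, 2.12], [-1.57, 1.48], [-3.14, 3.14]. Speed limits (rad/s): [2.57, 2.57, 3.14, 3.14, 3.14, 3.14].

## Interface

Orientations are given as a rotation vector (axis times angle).
In Python, from plant import env gives the robot as it stands.
- The arm moves only by the tool servo_tool, never from a script. Its argument "plan" is one flat list of numbers, 7 for each row, row after row: the turn, a rotation vector about the tool's x, y, z in rad, then the shift along the tool's x, y, z in cm, then the opening, from 0 (shut) to 1 (fully open). In form: [wx, wy, wz, tx, ty, tz, fingers, wx, wy, wz, tx, ty, tz, fingers, ...]. A call has 1 to 10 rows; each row is the pose to reach, as a shift and turn from the pose commanded when the call began, along the tool's axes at that moment; what a row does not reach only later rows make up. A row lasts 1/8 s, in which the tool goes at most 62.5 mm and 10.7 degrees, less where a joint would pass 70% of its speed; a pose out of reach is approached as far as the arm can. A call with a gripper value outside its range is refused whole. The fingers move at their own pace and stop on an object; "grip_force" is the grip in N (left out, the last holds). Time passes only in rows, so rows that repeat a pose let the fingers close. It gives the time, the measured TCP pose, the force and the opening at its end, in the units of the state.
- env.get_obs(): the state, without advancing time (a new reading comes with each control period).
- env.camera(name): name is "scene" or "top"; returns the picture (420x560x3 uint8, red, green, blue); there is no depth.
- env.camera_info(name): a dict with "fovy" (degrees; the focal length in pixels is half the picture's height over the tangent of half this angle, whatever the lens; pixels are square), "cx", "cy" (the principal point, pixels), "distortion" ([k1, k2, p1, p2, k3] as OpenCV has them; the pictures are not rectified), "camera_from_world" (4x4, takes a point from world to camera coordinates). Camera axes: x right, y down, z forward; pixel columns grow to the right and rows downward; lengths in m; the calibration is good to about 2 mm. A picture is of the moment at which its call begins. camera_info takes no time and is no camera call.
- env.finish_job(): hands the job in, once; it reports no verdict.
The state is a dict: "clock": time; "qpos": joint angles; "joint_velocities": joint speeds; "joint_torque": joint torques, N m; "tcp_pos": TCP position; "tcp_rot": TCP orientation; "contact_force": force on the tool from outside, world axes, zero at the start; "wrist_torque": the same for the moment, N m; "grip_width": opening from 0.0 (shut) to 1.0 (fully open).
Only numpy, scipy, OpenCV 4.12 (cv2) and the standard library are available. Lean on these libraries where they do the work, as an engineer would, in place of code of your own. Each camera call takes 0.05 s, during which the arm holds its last target.

## Working session

There is one attempt and no reset: what is moved stays moved. The work goes in short steps, Python scripts to look and compute and a tool call to move; the robot and the scene stay as the last step left them, time stands still between calls to the robot, and variables do not carry over. Pictures are saved under pics/ and viewed, and the job is handed in when it is done.

Besides the shell and the picture viewer there is one more tool, called after "Request:" as name(argument=value, ...), one argument or row to a line, values as JSON. servo_tool: Moves the arm, as the interface text tells. Its arguments: {"type":"object","properties":{"plan":{"type":"array"},"grip_force":{"type":"number"}},"required":["plan"]}

```bash
ls; mkdir -p pics
python3 - <<'E'
from plant import env
import cv2
for n in("scene","top"):
    im=env.camera(n); cv2.imwrite(f"pics/{n}0.png",cv2.cvtColor(im,cv2.COLOR_RGB2BGR))
    i=env.camera_info(n); print(n,i)
print(env.get_obs(), env.finger_overhang)
E
```

```text
pics
scene {'fovy': 43.368935704938245, 'cx': 278.1727420681185, 'cy': 210.11906873400338, 'distortion': array([-0.03027509,  0.        ,  0.        ,  0.        ,  0.        ]), 'camera_from_world': array([[-0.54773023, -0.83661225, -0.00845818,  0.26056973],
       [-0.52478529,  0.35141548, -0.77531127,  0.31621943],
       [ 0.65160724, -0.42022269, -0.63152268,  1.22960563],
       [ 0.        ,  0.        ,  0.        ,  1.        ]])}
top {'fovy': 42.15143140804746, 'cx': 275.36854961041865, 'cy': 216.1779408689689, 'distortion': array([-0.21748384,  0.        ,  0.        ,  0.        ,  0.        ]), 'camera_from_world': array([[ 0.02332483, -0.99967902,  0.00988971, -0.03412327],
       [-0.98951014, -0.02449603, -0.14237141,  0.51403834],
       [ 0.14256797, -0.00646518, -0.9897639 ,  1.85441535],
       [ 0.        ,  0.        ,  0.        ,  1.        ]])}
{'clock': 0.1, 'qpos': array([-1.11306075e+00,  2.60608767e-01, -1.39249680e-01,  1.17270139e+00,
        1.13958970e-05,  1.57081595e+00]), 'joint_velocities': array([ 0.00135196, -0.0003911 ,  0.0026971 ,  0.00181836, -0.00085345,
        0.00139406]), 'joint_torque': array([ 5.78815639e-05, -4.06508589e+01,  2.54527205e+01,  1.01325614e-02,
        6.29903980e-05, -6.76359107e-06]), 'tcp_pos': array([ 0.23174791, -0.47042048,  0.24454949]), 'tcp_rot': array([-2.66668820e+00,  1.65905394e+00,  2.34194829e-03]), 'contact_force': array([-0.13544927, -1.33689001, -0.07338623]), 'wrist_torque': array([0.07376183, 0.01620972, 0.03715278]), 'grip_width': 1.0009616118098632} 0.014
```

View pics/scene0.png

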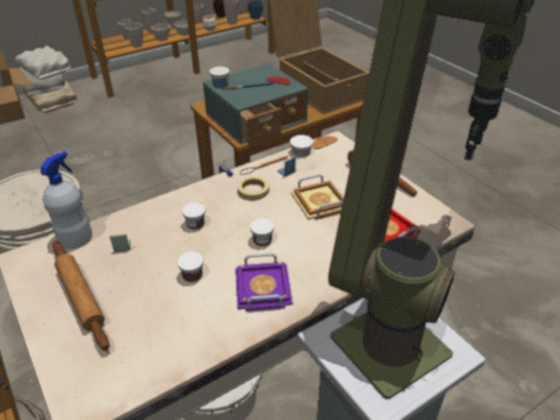

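View pics/top0.png

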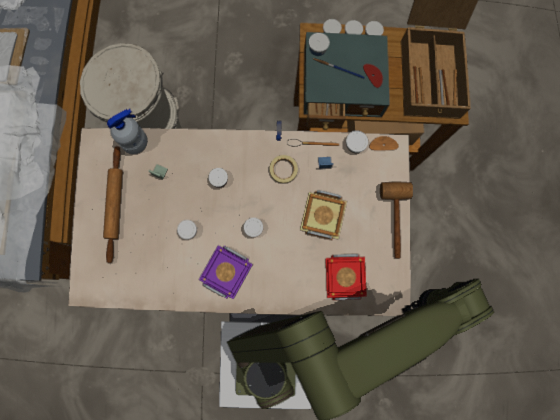

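Top view: three tubs with white lids at about (218,178), (187,229) and (253,228). The plywood carrier is at (323,215). The purple and red carriers are decoys. The larger white pot at (357,143) isn't one of the tubs.

```bash
cat > h.py <<'E'
import numpy as np,cv2
from plant import env
from scipy.spatial.transform import Rotation as R
def cam(n,save=None):
    im=env.camera(n)
    if save: cv2.imwrite(f"pics/{save}.png",cv2.cvtColor(im,cv2.COLOR_RGB2BGR))
    return im
def K(n):
    i=env.camera_info(n); f=210/np.tan(np.radians(i["fovy"]/2))
    return np.array([[f,0,i["cx"]],[0,f,i["cy"]],[0,0,1]]),i["distortion"],i["camera_from_world"]
def onplane(n,uv,z):
    k,d,T=K(n); p=cv2.undistortPoints(np.array(uv,float).reshape(-1,1,2),k,d).reshape(-1,2)
    r=np.c_[p,np.ones(len(p))]@T[:3,:3]; c=-T[:3,:3].T@T[:3,3]
    return c+r*((z-c[2])/r[:,2])[:,None]
def proj(n,P):
    k,d,T=K(n); return cv2.projectPoints(np.array(P,float).reshape(-1,1,3),cv2.Rodrigues(T[:3,:3])[0],T[:3,3],k,d)[0].reshape(-1,2)
def blob(mask,near,r=40):
    n,l,s,c=cv2.connectedComponentsWithStats(mask.astype(np.uint8))
    k=[j for j in range(1,n) if s[j,4]>15 and np.hypot(*(c[j]-near))<r]
    k=max(k,key=lambda j:s[j,4]); return c[k],s[k],l==k
def white(im):
    h=cv2.cvtColor(im,cv2.COLOR_RGB2HSV); return (h[...,1]<40)&(h[...,2]>150)
def toolmove(target,yaw_axis=None):
    "shift in tool axes cm from measured pose"
    o=env.get_obs(); Rm=R.from_rotvec(o["tcp_rot"]).as_matrix()
    return Rm.T@(np.array(target)-o["tcp_pos"])*100
E
python3 - <<'E'
from h import *
im=cam("top"); s=cam("scene")
for b in [(218,178),(187,229),(253,228),(357,143)]:
    c,st,m=blob(white(im),np.array(b),15)
    ct=max(cv2.findContours(m.astype(np.uint8),0,1)[0],key=cv2.contourArea)
    W=onplane("top",ct.reshape(-1,2),.057)
    P=onplane("top",c,.057)[0]
    print(b,c,st,P,"ext",np.ptp(W,0)[:2], "scene px",proj("scene",P))
for b in [(194,210),(191,260),(262,226),(301,143)]:
    try:
        c,st,m=blob(white(s),np.array(b),15); print("scene",c,st,onplane("scene",c,.057)[0])
    except Exception as e: print(e)
cv2.imwrite("pics/crop.png",cv2.cvtColor(cv2.resize(im[110:310,150:430],None,fx=2.8,fy=2.8,interpolation=2),4))
cv2.imwrite("pics/crops.png",cv2.cvtColor(cv2.resize(s[120:320,140:420],None,fx=2.8,fy=2.8,interpolation=2),4))
E
```

```text
(218, 178) [217.62318841 176.39492754] [209 168  19  18 276] [0.64665059 0.18249174 0.057     ] ext [0.06102841 0.06364612] scene px [[193.51522262 209.02280897]]
(187, 229) [186.21830986 228.37676056] [177 219  19  20 284] [0.46188091 0.28377688 0.057     ] ext [0.06581996 0.06328735] scene px [[189.83276545 259.7384803 ]]
(253, 228) [253.11564626 226.44217687] [244 217  19  20 294] [0.4744329  0.05373084 0.057     ] ext [0.0658013  0.06213121] scene px [[262.2155877  225.07995897]]
(357, 143) [356.97653959 140.88269795] [347 132  21  19 341] [ 0.78834675 -0.30432832  0.057     ] ext [0.06736474 0.07180767] scene px [[302.01210066 138.61290737]]
scene [193.17721519 208.81329114] [181 200  25  17 316] [0.64808012 0.18288309 0.057     ]
scene [189.82577566 260.01670644] [177 251  27  19 419] [0.46095567 0.2842452  0.057     ]
max() iterable argument is empty
scene [301.06808511 141.06808511] [290 135  23  13 235] [ 0.77699684 -0.29232507  0.057     ]
```

View pics/crop.png

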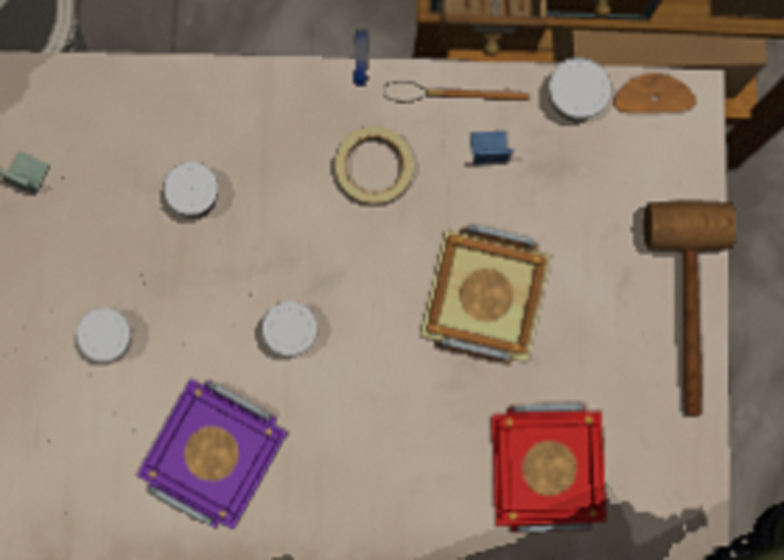

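View pics/crops.png

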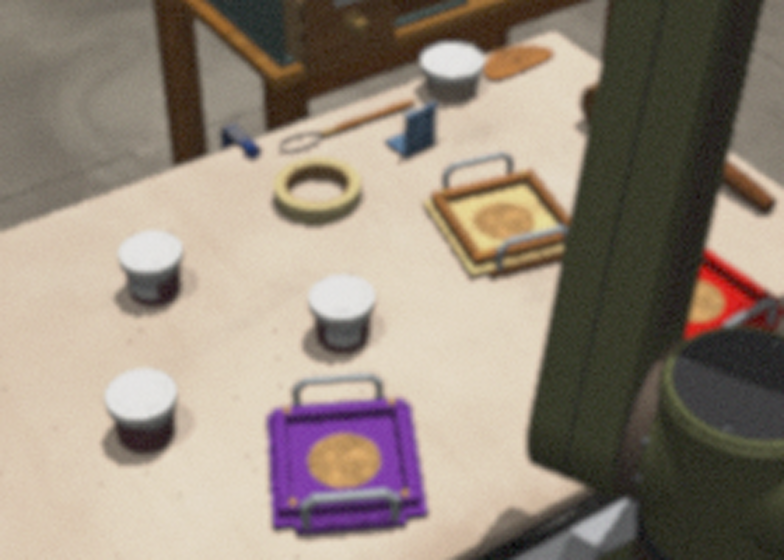

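Run:
```python
from h import *
im=cam("top");s=cam("scene")
h=cv2.cvtColor(im,cv2.COLOR_RGB2HSV)
for p in [(323,215),(323,200),(308,198),(340,215),(304,232),(312,203)]: print(p,h[p[1],p[0]],im[p[1],p[0]])
hs=cv2.cvtColor(s,cv2.COLOR_RGB2HSV)
for p in [(320,199),(315,190),(300,195)]: print("s",p,hs[p[1],p[0]],s[p[1],p[0]])
H,S,V=[h[...,i].astype(int) for i in range(3)]
m=(S>75)&(V>60); m[:185]=0;m[245:]=0;m[:,:290]=0;m[:,360:]=0
brown=m&(H<19)
cv2.imwrite("pics/m.png",np.hstack([cv2.resize(x[180:250,285:365].astype(np.uint8)*255,None,fx=4.5,fy=4.5,interpolation=0) for x in(m,brown)]))
o=env.get_obs(); print(R.from_rotvec(o["tcp_rot"]).as_matrix().round(3))
```

```text
(323, 215) [ 17 132 147] [147 115  71]
(323, 200) [ 22 103 116] [116 103  69]
(308, 198) [ 24  90 158] [158 146 102]
(340, 215) [ 14 165 119] [119  77  42]
(304, 232) [ 14  48 158] [158 142 128]
(312, 203) [ 24  92 174] [174 161 111]
s (320, 199) [ 17 127 193] [193 152  97]
s (315, 190) [ 22  94 224] [224 201 141]
s (300, 195) [ 16 138 166] [166 123  76]
[[ 0.442 -0.897 -0.   ]
 [-0.897 -0.442  0.001]
 [-0.001 -0.    -1.   ]]
```

View pics/m.png

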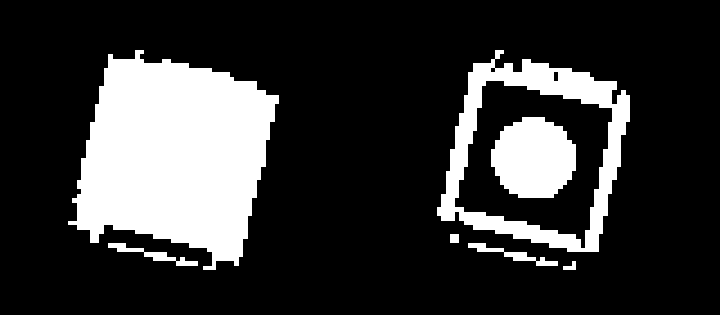

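Run:
```python
from h import *
im=cam("top");s=cam("scene")
def an(im,n,box,c0):
    h=cv2.cvtColor(im,cv2.COLOR_RGB2HSV); H,S,V=[h[...,i].astype(int) for i in range(3)]
    m=(S>75)&(V>60)&(H<19); b=np.zeros(m.shape,bool); b[box[1]:box[3],box[0]:box[2]]=1; m&=b
    c,st,mm=blob(m,np.array(c0),6); print(n,"disc",c,st,onplane(n,c,.010)[0])
    return m
m=an(im,"top",(290,185,360,245),(323,215))
an(s,"scene",(290,175,350,220),(320,199))
# inner hole of rim
rim,st,rm=blob(m,np.array((323,215)),15)
n,l,sx,c=cv2.connectedComponentsWithStats(m.astype(np.uint8)); print(sx,c)
k=max(range(1,n),key=lambda j:sx[j,2]*sx[j,3]); r=(l==k).astype(np.uint8)
ct,_=cv2.findContours(r,cv2.RETR_EXTERNAL,cv2.CHAIN_APPROX_NONE)
W=onplane("top",np.vstack([x.reshape(-1,2) for x in ct]),.024)
print(cv2.minAreaRect((W[:,:2]*1000).astype(np.float32)))
h2=cv2.minAreaRect(np.vstack([x.reshape(-1,2) for x in ct]).astype(np.float32));print(h2)
# left side edges fits: in rows 205-228, leftmost & rightmost rim pixel
rows=np.arange(206,228); L=[];Rr=[]
for y in rows:
    xs=np.where(r[y])[0]; 
    xs=xs[(xs>290)]
    L.append((xs.min()-.5,y));Rr.append((xs.max()+.5,y))
for q in(L,Rr):
    w=onplane("top",q,.024); vx=cv2.fitLine(w[:,:2].astype(np.float32),cv2.DIST_HUBER,0,.01,.01).ravel(); print(vx,np.degrees(np.arctan(vx[1]/vx[0])))
```

```text
top disc [324.02794411 212.17365269] [302 191  43  45 501] [ 0.5371407  -0.19351931  0.01      ]
scene disc [319.40487805 198.36585366] [309 193  21  13 205] [ 0.53056513 -0.1899024   0.01      ]
[[     0      0    560    420 234401]
 [   302    191     43     45    501]
 [   314    206     19     18    264]
 [   305    232      2      2      4]
 [   309    234     20      5     25]
 [   330    237      3      3      5]] [[279.34993025 209.48457558]
 [324.02794411 212.17365269]
 [323.15530303 214.70454545]
 [305.5        232.5       ]
 [318.68       236.12      ]
 [331.4        238.4       ]]
((531.4990234375, -191.62387084960938), (128.69898986816406, 139.71273803710938), 76.98067474365234)
((323.82354736328125, 213.2058868408203), (36.62287902832031, 39.290767669677734), 14.03624439239502)
[ 0.9795218  -0.20133795  0.51798373 -0.12314062] -11.61521
[ 0.9764264  -0.21585052  0.5212366  -0.2546067 ] -12.46543
```

Run:
```python
from h import *
print(onplane("top",(323.155,214.705),.010), proj("top",[[.5,.1,.05],[.5,0.1,.15]]))
k,d,T=K("top"); print(-T[:3,:3].T@T[:3,3])
k,d,T=K("scene"); print(-T[:3,:3].T@T[:3,3])
# floor (yellow) inner extents
im=cam("top");h=cv2.cvtColor(im,cv2.COLOR_RGB2HSV);H,S,V=[h[...,i].astype(int) for i in range(3)]
m=(S>75)&(V>60)&(H<19)
a=np.radians(-12.2); ux=np.array([np.cos(a),np.sin(a)]);uy=np.array([-ux[1],ux[0]])
# scan along carrier axes through disc centre at floor, print label along line in mm
c=onplane("top",(323.155,214.705),.010)[0]
for nm,u in(("x",ux),("y",uy)):
  for z in(.024,.010):
    t=np.arange(-80,81,4); P=np.c_[c[0]+u[0]*t/1e3,c[1]+u[1]*t/1e3,np.full(len(t),z)]
    q=proj("top",P).round().astype(int); print(nm,z,"".join("B" if m[y,x] else "." for x,y in q))
o=env.get_obs();Rm=R.from_rotvec(o["tcp_rot"]).as_matrix()
print("toolx ang",np.degrees(np.arctan2(Rm[1,0],Rm[0,0])))
for t in [(.6475,.1825),(.4615,.284),(.4745,.0537)]: print(t,toolmove((*t,.13)))
```

```text
[[ 0.52802183 -0.19051793  0.01      ]] [[239.97526856 218.99789541]
 [238.30963972 214.79233871]]
[ 0.24506183 -0.00953129  1.9089552 ]
[-0.49255071  0.62357962  1.02389628]
x 0.024 B...BBB.....BBBBBBBBBBBBBBBB.....BBB.....
x 0.01 .B..BBBB....BBBBBBBBBBBBBBBBB.....BBB.B..
y 0.024 ....BBBB....BBBBBBBBBBBBBBBBB....BBBB....
y 0.01 ....BBB.....BBBBBBBBBBBBBBBBB....BBBB....
toolx ang -63.77005892316501
(0.6475, 0.1825) [-40.24465373 -66.14781836  11.53107621]
(0.4615, 0.284) [-57.57021175 -53.94914922  11.53432995]
(0.4745, 0.0537) [-36.33710107 -44.93660832  11.53010589]
```

Request:
servo_tool(
  plan=[0,0,-2.47,-36.3,-44.9,12.5,1,0,0,-2.47,-36.3,-44.9,12.5,1,0,0,-2.47,-36.3,-44.9,12.5,1,0,0,-2.47,-36.3,-44.9,12.5,1,0,0,-2.47,-36.3,-44.9,12.5,1,0,0,-2.47,-36.3,-44.9,12.5,1,0,0,-2.47,-36.3,-44.9,12.5,1,0,0,-2.47,-36.3,-44.9,12.5,1,0,0,-2.47,-36.3,-44.9,12.5,1,0,0,-2.47,-36.3,-44.9,12.5,1],
  grip_force=50,
)

```text
clock: 1.7
tcp_pos: [0.4755, 0.0561, 0.1198]
tcp_rot: [-2.91, -1.182, -0.001]
contact_force: [-1.2, 0.1, 0.9]
grip_width: 1.002
```

```bash
cat >> h.py <<'E'
def st(target=None,ang=77.8):
    o=env.get_obs(); Rm=R.from_rotvec(o["tcp_rot"]).as_matrix()
    print("t",o["clock"],"p",o["tcp_pos"].round(4),"toolx",np.degrees(np.arctan2(Rm[1,0],Rm[0,0])).round(2),"z",Rm[:,2].round(4),"q",o["qpos"].round(2),"F",o["contact_force"].round(2),"M",o["wrist_torque"].round(2),"g",round(o["grip_width"],3))
    if target is not None:
        a=np.radians(ang); x=np.array([np.cos(a),np.sin(a),0]); z=np.array([0,0,-1.]); D=np.c_[x,np.cross(z,x),z]
        print("turn",R.from_matrix(Rm.T@D).as_rotvec().round(4),"shift",toolmove(target).round(2))
E
python3 -c "
from h import *
st((.4745,.0537,.12))"
```

```text
t 1.7 p [0.4755 0.0561 0.1198] toolx 44.21 z [ 6.e-04  5.e-04 -1.e+00] q [ 0.12  0.27 -0.47  0.83  0.    0.92] F [-1.16  0.11  0.92] M [ 0.01  0.01 -0.05] g 1.002
turn [ 3.000e-04 -8.000e-04 -5.862e-01] shift [-0.24  0.1  -0.02]
```

Request:
servo_tool(
  plan=[0,0,-0.586,-0.24,0.1,0,1,0,0,-0.586,-0.24,0.1,0,1,0,0,-0.586,-0.24,0.1,0,1,0,0,-0.586,-0.24,0.1,0,1,0,0,-0.586,-0.24,0.1,2,1,0,0,-0.586,-0.24,0.1,4,1,0,0,-0.586,-0.24,0.1,6,1,0,0,-0.586,-0.24,0.1,7.4,1,0,0,-0.586,-0.24,0.1,7.8,1,0,0,-0.586,-0.24,0.1,7.8,1],
)

```text
clock: 2.95
tcp_pos: [0.4734, 0.0508, 0.0424]
tcp_rot: [-2.455, -1.96, -0.0]
contact_force: [-0.1, 0.4, 0.1]
grip_width: 1.0
```

```bash
python3 -c "
from h import *
st((.4745,.0537,.042))
cam('scene','s1')
im=cv2.imread('pics/s1.png')[170:290,190:340]
cv2.imwrite('pics/s1c.png',cv2.resize(im,None,fx=4,fy=4,interpolation=2))
st()"
```

```text
t 2.95 p [0.4734 0.0508 0.0424] toolx 77.2 z [-0.  0. -1.] q [ 0.11  0.36 -0.58  0.62  0.    0.33] F [-0.15  0.45  0.11] M [-0.05 -0.05 -0.05] g 1.0
turn [-0.     -0.     -0.0104] shift [0.31 0.04 0.04]
t 3.0 p [0.4738 0.0508 0.0427] toolx 77.21 z [ 8.e-04  1.e-04 -1.e+00] q [ 0.11  0.36 -0.58  0.62  0.    0.33] F [0.69 0.51 0.06] M [-0.   -0.03  0.  ] g 0.999
```

View pics/s1c.png

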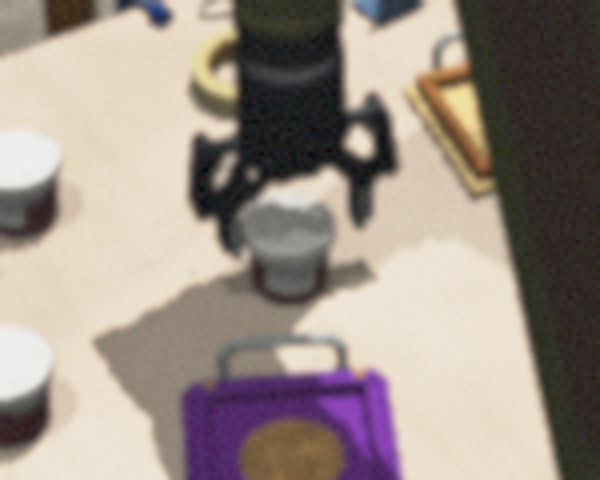

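Request:
servo_tool(
  plan=[0,0,-0.01,0.3,0.05,0.05,1,0,0,-0.01,0.3,0.05,0.05,1,0,0,-0.01,0.3,0.05,0.05,0,0,0,-0.01,0.3,0.05,0.05,0,0,0,-0.01,0.3,0.05,0.05,0,0,0,-0.01,0.3,0.05,0.05,0,0,0,-0.01,0.3,0.05,0.05,0,0,0,-0.01,0.3,0.05,0.05,0],
)

```text
clock: 4.0
tcp_pos: [0.4748, 0.0541, 0.0426]
tcp_rot: [-2.444, -1.973, -0.002]
contact_force: [-0.9, 0.7, 5.3]
grip_width: 0.767
```

```bash
python3 -c "
from h import *
st((.4745,.0537,.042))"
```

```text
t 4.0 p [0.4748 0.0541 0.0426] toolx 77.82 z [ 0.001   0.0013 -1.    ] q [ 0.11  0.37 -0.58  0.62  0.    0.33] F [-0.94  0.66  5.29] M [ 0.23  0.27 -0.  ] g 0.767
turn [ 0.0007 -0.0014  0.0004] shift [-0.05 -0.02  0.06]
```

Request:
servo_tool(
  plan=[0,0,0,0,0,-0.5,0,0,0,0,0,0,-1.5,0,0,0,0,0,0,-2.5,0,0,0,0,0,0,-3,0,0,0,0,0,0,-3,0,0,0,0,0,0,-3,0,0,0,0,0,0,-3,0],
)

```text
clock: 4.88
tcp_pos: [0.4741, 0.0535, 0.0715]
tcp_rot: [-2.444, -1.973, 0.001]
contact_force: [0.6, 0.2, -3.6]
grip_width: 0.764
```

```bash
cat >> h.py <<'E'
def weigh(n=6,save=None):
    f=[];t=[];m=[]
    for i in range(n):
        cam("scene",save if i==0 else None); o=env.get_obs(); f.append(o["contact_force"]);t.append(o["joint_torque"][:3]);m.append(o["wrist_torque"])
    print("F",np.mean(f,0).round(2),"sd",np.std(f,0).round(2),"tau",np.mean(t,0).round(2),"M",np.mean(m,0).round(3))
E
python3 -c "
from h import *
st();weigh(6,'s2');st()
im=cv2.imread('pics/s2.png')[150:290,190:340]
cv2.imwrite('pics/s2c.png',cv2.resize(im,None,fx=4,fy=4,interpolation=2))
"
```

```text
t 4.875 p [0.4741 0.0535 0.0715] toolx 77.81 z [-8.e-04 -1.e-04 -1.e+00] q [ 0.11  0.33 -0.54  0.7   0.    0.33] F [ 0.59  0.19 -3.63] M [-0.02 -0.01 -0.02] g 0.764
F [ 0.43 -0.06 -3.89] sd [0.52 0.54 0.45] tau [ -0.   -40.65  20.93] M [-0.021  0.009  0.005]
t 5.175 p [0.4744 0.0536 0.0717] toolx 77.81 z [-3.e-04 -0.e+00 -1.e+00] q [ 0.11  0.33 -0.54  0.7   0.    0.33] F [ 0.53 -0.75 -3.98] M [-0.04 -0.02  0.05] g 0.768
```

View pics/s2c.png

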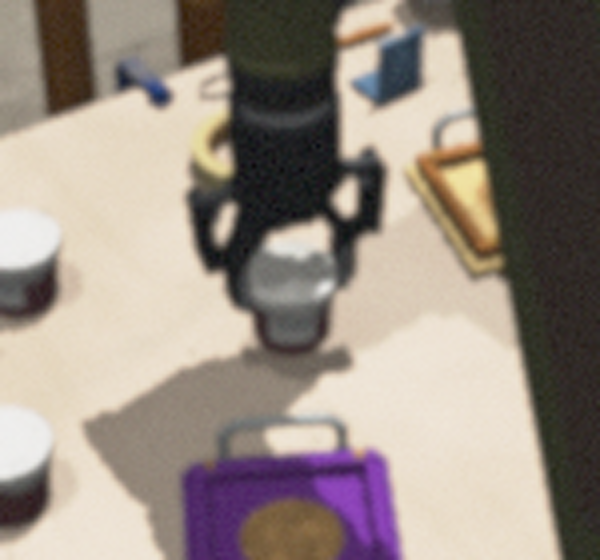

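Request:
servo_tool(
  plan=[0,0,0,0,0,1,0,0,0,0,0,0,2,0,0,0,0,0,0,2.6,0,0,0,0,0,0,2.9,0,0,0,0,0,0,2.95,0,0,0,0,0,0,2.95,1,0,0,0,0,0,2.95,1,0,0,0,0,0,2.95,1,0,0,0,0,0,0,1,0,0,0,0,0,-5,1],
)

```text
clock: 6.42
tcp_pos: [0.4729, 0.0534, 0.1212]
tcp_rot: [-2.443, -1.971, 0.006]
contact_force: [1.4, -0.2, -0.2]
grip_width: 1.001
```

```bash
python3 -c "
from h import *
st((.4615,.284,.12))"
```

```text
t 6.425 p [0.4729 0.0534 0.1212] toolx 77.81 z [-4.2e-03 -5.0e-04 -1.0e+00] q [ 0.11  0.27 -0.47  0.83  0.    0.33] F [ 1.35 -0.23 -0.24] M [ 0.01 -0.06  0.01] g 1.001
turn [-0.004   0.0014  0.0001] shift [22.3  -5.98  0.12]
```

Request:
servo_tool(
  plan=[0,0,0,22.3,-6.1,0,1,0,0,0,22.3,-6.1,0,1,0,0,0,22.3,-6.1,0,1,0,0,0,22.3,-6.1,0,1,0,0,0,22.3,-6.1,2,1,0,0,0,22.3,-6.1,4,1,0,0,0,22.3,-6.1,6,1,0,0,0,22.3,-6.1,7.4,1,0,0,0,22.3,-6.1,7.9,1,0,0,0,22.3,-6.1,7.9,1],
)

```text
clock: 7.68
tcp_pos: [0.462, 0.2844, 0.0428]
tcp_rot: [-2.445, -1.973, 0.0]
contact_force: [-0.7, 0.1, 1.1]
grip_width: 0.998
```

```bash
python3 -c "
from h import *
cam('scene','s3')
im=cv2.imread('pics/s3.png')[170:310,120:270]
cv2.imwrite('pics/s3c.png',cv2.resize(im,None,fx=4,fy=4,interpolation=2))
st((.4615,.284,.0425))"
```

```text
t 7.725 p [0.4623 0.2846 0.0432] toolx 77.8 z [ 6.e-04  4.e-04 -1.e+00] q [ 0.55  0.45 -0.42  0.69  0.    0.76] F [-0.12  0.01  0.68] M [ 0.03 -0.    0.02] g 1.001
turn [ 0.0005 -0.0005 -0.    ] shift [-0.08 -0.07  0.07]
```

View pics/s3c.png

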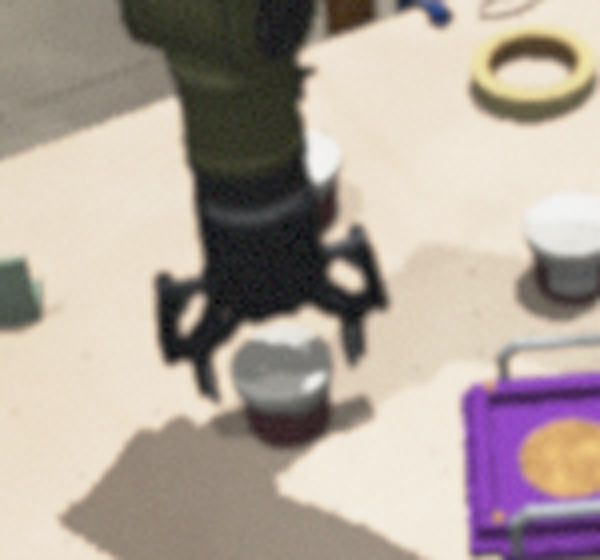

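Request:
servo_tool(
  plan=[0,0,0,0,0,0.05,0,0,0,0,0,0,0.05,0,0,0,0,0,0,0.05,0,0,0,0,0,0,0.05,0,0,0,0,0,0,0.05,0,0,0,0,0,0,-0.5,0,0,0,0,0,0,-1.5,0,0,0,0,0,0,-2.5,0,0,0,0,0,0,-3,0,0,0,0,0,0,-3,0],
)

```text
clock: 8.98
tcp_pos: [0.4624, 0.2847, 0.0734]
tcp_rot: [2.445, 1.973, 0.002]
contact_force: [0.6, 0.6, -1.6]
grip_width: 0.761
```

```bash
python3 -c "
from h import *
st();weigh(3);weigh(4,'s4');st()
im=cv2.imread('pics/s4.png')[170:310,120:270]
cv2.imwrite('pics/s4c.png',cv2.resize(im,None,fx=4,fy=4,interpolation=2))"
```

```text
t 8.975 p [0.4624 0.2847 0.0734] toolx 77.81 z [ 1.e-03  7.e-04 -1.e+00] q [ 0.55  0.42 -0.38  0.77  0.    0.76] F [ 0.61  0.64 -1.63] M [0.03 0.07 0.02] g 0.761
F [-0.12 -0.53 -1.82] sd [0.53 0.41 0.18] tau [ -0.   -46.23  21.67] M [0.008 0.007 0.017]
F [ 0.24  0.09 -2.11] sd [0.36 0.42 0.39] tau [  0.   -46.03  21.5 ] M [ 0.003 -0.001  0.02 ]
t 9.325 p [0.4617 0.2843 0.0725] toolx 77.81 z [-6.e-04 -4.e-04 -1.e+00] q [ 0.55  0.42 -0.38  0.77  0.    0.76] F [ 0.06  0.23 -1.68] M [ 0.01 -0.03 -0.02] g 0.763
```

View pics/s4c.png

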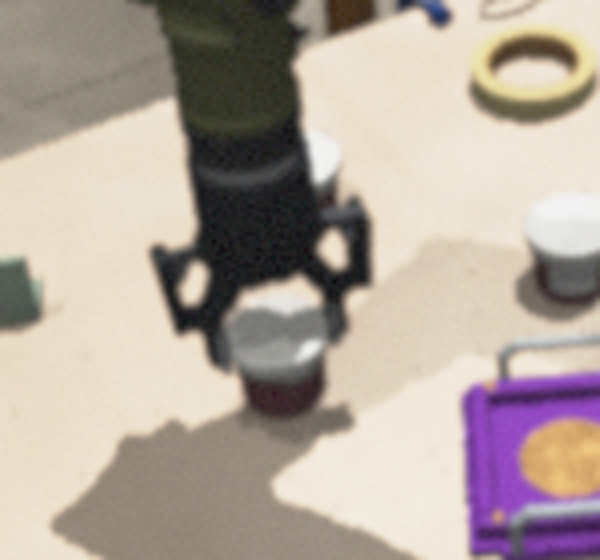

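Request:
servo_tool(
  plan=[0,0,0,0,0,1,0,0,0,0,0,0,2,0,0,0,0,0,0,2.6,0,0,0,0,0,0,2.9,0,0,0,0,0,0,2.97,0,0,0,0,0,0,2.97,1,0,0,0,0,0,2.97,1,0,0,0,0,0,2.97,1,0,0,0,0,0,0,1,0,0,0,0,0,-5,1],
)

```text
clock: 10.58
tcp_pos: [0.4605, 0.2835, 0.1219]
tcp_rot: [-2.444, -1.973, 0.007]
contact_force: [1.2, 0.6, -0.4]
grip_width: 0.999
```

Request:
servo_tool(
  plan=[0,0,0,-6,20.3,0,1,0,0,0,-6,20.3,0,1,0,0,0,-6,20.3,0,1,0,0,0,-6,20.3,0,1,0,0,0,-6,20.3,2,1,0,0,0,-6,20.3,4,1,0,0,0,-6,20.3,6,1,0,0,0,-6,20.3,7.4,1,0,0,0,-6,20.3,7.9,1,0,0,0,-6,20.3,7.9,1],
)

```text
clock: 11.82
tcp_pos: [0.6477, 0.183, 0.0438]
tcp_rot: [-2.445, -1.973, 0.0]
contact_force: [0.7, -0.3, -0.5]
grip_width: 1.0
```

```bash
python3 -c "
from h import *
cam('scene','s5')
im=cv2.imread('pics/s5.png')[140:280,120:270]
cv2.imwrite('pics/s5c.png',cv2.resize(im,None,fx=4,fy=4,interpolation=2))
st((.6475,.1826,.0425))"
```

```text
t 11.875 p [0.6481 0.1831 0.0443] toolx 77.82 z [ 8.e-04  2.e-04 -1.e+00] q [ 0.28  0.64 -0.06  0.87  0.    0.49] F [0.16 0.01 0.33] M [-0.01 -0.01 -0.01] g 1.001
turn [ 0.0007 -0.0004  0.0003] shift [-0.06 -0.05  0.18]
```

View pics/s5c.png

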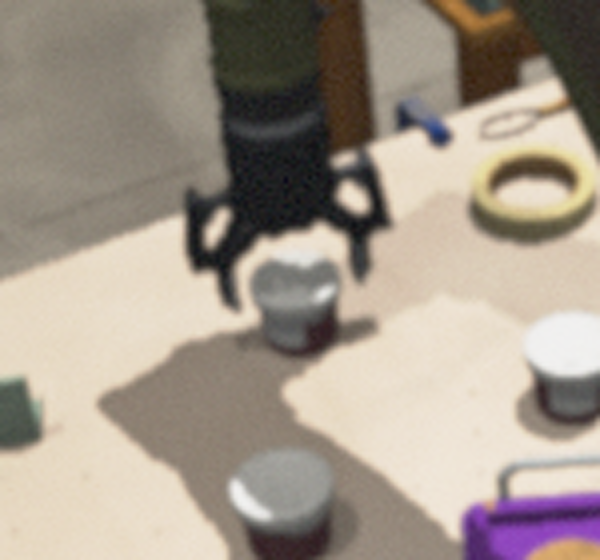

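Request:
servo_tool(
  plan=[0,0,0,0,0,0.15,1,0,0,0,0,0,0.15,0,0,0,0,0,0,0.15,0,0,0,0,0,0,0.15,0,0,0,0,0,0,0.15,0,0,0,0,0,0,0.15,0],
  grip_force=60,
)

```text
clock: 12.62
tcp_pos: [0.6483, 0.1834, 0.0434]
tcp_rot: [2.444, 1.973, 0.003]
contact_force: [-1.0, 0.8, 6.4]
grip_width: 0.764
```

```bash
python3 -c "
from h import *
st()"
```

```text
t 12.625 p [0.6483 0.1834 0.0434] toolx 77.82 z [ 1.7e-03  9.0e-04 -1.0e+00] q [ 0.28  0.64 -0.06  0.87  0.    0.49] F [-1.01  0.78  6.41] M [0.12 0.19 0.02] g 0.764
```

Request:
servo_tool(
  plan=[0,0,0,0,0,-0.5,0,0,0,0,0,0,-1.5,0,0,0,0,0,0,-3,0,0,0,0,0,0,-5,0,0,0,0,0,0,-6,0,0,0,0,0,0,-6,0,0,0,0,0,0,-6,0],
)

```text
clock: 13.5
tcp_pos: [0.6471, 0.1827, 0.1016]
tcp_rot: [-2.444, -1.973, 0.002]
contact_force: [-0.6, -0.4, -7.4]
grip_width: 0.767
```

```bash
python3 -c "
from h import *
weigh(3);weigh(4,'s6');st((.5295,-.1902,.103))
im=cv2.imread('pics/s6.png')[120:260,120:270]
cv2.imwrite('pics/s6c.png',cv2.resize(im,None,fx=4,fy=4,interpolation=2))"
```

```text
F [ 0.1  -0.39 -7.4 ] sd [0.31 0.14 0.72] tau [ -0.   -61.87  26.59] M [-0.005 -0.008  0.014]
F [ 0.02  0.38 -7.02] sd [0.23 0.54 0.16] tau [ -0.   -61.47  26.35] M [-0.026  0.002 -0.016]
t 13.85 p [0.6475 0.1828 0.1019] toolx 77.81 z [-7.e-04 -2.e-04 -1.e+00] q [ 0.28  0.59  0.02  0.99 -0.    0.49] F [-0.36 -0.14 -6.86] M [-0.04 -0.01  0.05] g 0.761
turn [-0.0006  0.0003  0.0001] shift [-38.95  -3.65  -0.1 ]
```

View pics/s6c.png

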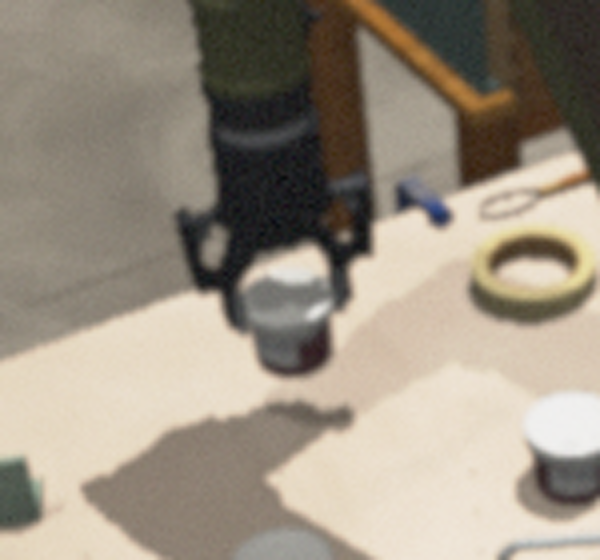

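Request:
servo_tool(
  plan=[0,0,0,-3,-0.3,-2,0,0,0,0,-8,-0.8,-3,0,0,0,0,-13,-1.2,-3,0,0,0,0,-18,-1.7,-3,0,0,0,0,-23,-2.2,-3,0,0,0,0,-28,-2.6,-3,0,0,0,0,-33,-3.1,-3,0,0,0,0,-37,-3.5,-3,0,0,0,0,-38.9,-3.6,-2.5,0,0,0,0,-38.9,-3.6,-2,0],
)

```text
clock: 15.1
tcp_pos: [0.5303, -0.1908, 0.1222]
tcp_rot: [2.447, 1.97, 0.001]
contact_force: [1.3, 0.5, -7.1]
grip_width: 0.764
```

```bash
python3 -c "
from h import *
cam('top','t7')
cam('scene','s7');st((.5295,-.1902,.0534))
im=cv2.imread('pics/s7.png')[90:270,240:440]
im2=cv2.imread('pics/t7.png')[110:290,230:430]
cv2.imwrite('pics/s7c.png',cv2.resize(np.hstack([im,im2]),None,fx=2,fy=2,interpolation=2))"
```

```text
t 15.2 p [ 0.53   -0.1888  0.1215] toolx 77.83 z [-0.0011  0.0016 -1.    ] q [-0.34  0.4  -0.26  0.91  0.   -0.13] F [-0.6   0.63 -7.13] M [ 0.04  0.02 -0.01] g 0.761
turn [-0.0014 -0.0014  0.0005] shift [-0.16 -0.01  6.81]
```

View pics/s7c.png

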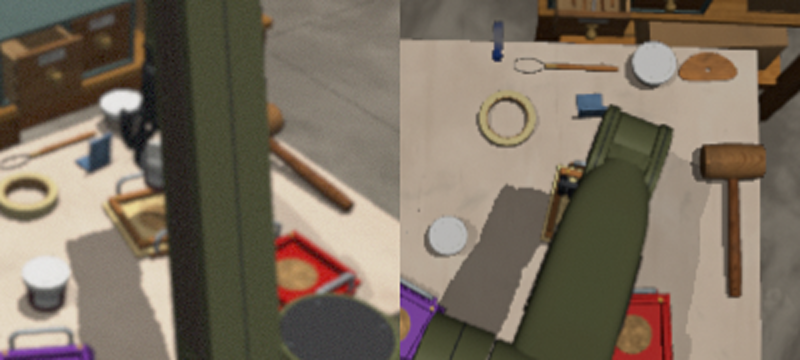

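Request:
servo_tool(
  plan=[0,0,0,0,0,1.5,0,0,0,0,0,0,3,0,0,0,0,0,0,4.5,0,0,0,0,0,0,5.2,0,0,0,0,0,0,5.5,0,0,0,0,0,0,5.5,0],
)

```text
clock: 15.95
tcp_pos: [0.5305, -0.1898, 0.0673]
tcp_rot: [2.445, 1.973, 0.0]
contact_force: [-0.1, -0.1, -7.0]
grip_width: 0.763
```

```bash
python3 -c "
from h import *
st((.5295,-.1902,.0534));cam('scene');cam('scene');st((.5295,-.1902,.0534))"
```

```text
t 15.95 p [ 0.5305 -0.1898  0.0673] toolx 77.8 z [ 3.e-04 -1.e-04 -1.e+00] q [-0.34  0.46 -0.34  0.78  0.   -0.13] F [-0.15 -0.08 -7.  ] M [ 0.02  0.02 -0.06] g 0.763
turn [ 0.0003 -0.      0.    ] shift [-0.06 -0.09  1.39]
t 16.05 p [ 0.5308 -0.19    0.0678] toolx 77.8 z [ 1.1e-03 -4.0e-04 -1.0e+00] q [-0.34  0.46 -0.34  0.78  0.   -0.13] F [ 0.06  0.91 -6.94] M [ 0.03  0.02 -0.03] g 0.76
turn [0.0012 0.0001 0.    ] shift [-0.05 -0.13  1.44]
```

Request:
servo_tool(
  plan=[0,0,0,-0.05,-0.1,0.6,0,0,0,0,-0.05,-0.1,1.1,0,0,0,0,-0.05,-0.1,1.25,0,0,0,0,-0.05,-0.1,1.32,0,0,0,0,-0.05,-0.1,1.38,0,0,0,0,-0.05,-0.1,1.38,0],
)

```text
clock: 16.8
tcp_pos: [0.5293, -0.19, 0.0536]
tcp_rot: [2.445, 1.973, 0.0]
contact_force: [0.1, -0.2, -8.4]
grip_width: 0.765
```

```bash
python3 -c "
from h import *
st();weigh(2);st((.5295,-.1902,.0534))"
```

```text
t 16.8 p [ 0.5293 -0.19    0.0536] toolx 77.81 z [ 1.e-04 -1.e-04 -1.e+00] q [-0.34  0.47 -0.36  0.74 -0.   -0.13] F [ 0.09 -0.16 -8.38] M [-0.04  0.01  0.06] g 0.765
F [-0.16  0.46 -7.3 ] sd [0.27 0.05 0.51] tau [ -0.   -51.02  22.61] M [-0.019 -0.038  0.01 ]
t 16.9 p [ 0.5294 -0.19    0.0536] toolx 77.81 z [ 2.e-04 -1.e-04 -1.e+00] q [-0.34  0.47 -0.36  0.74 -0.   -0.13] F [ 0.11  0.41 -7.81] M [-0.01 -0.03  0.01] g 0.765
turn [0.0002 0.0001 0.0002] shift [-0.01  0.02  0.02]
```

Request:
servo_tool(
  plan=[0,0,0,0,0,0.05,0,0,0,0,0,0,0.1,0,0,0,0,0,0,0.1,0],
)

```text
clock: 17.27
tcp_pos: [0.5294, -0.1901, 0.0534]
tcp_rot: [2.444, 1.973, 0.001]
contact_force: [-3.0, 0.9, 3.5]
grip_width: 0.764
```

```bash
python3 -c "
from h import *
st();weigh(2);st()"
```

```text
t 17.275 p [ 0.5294 -0.1901  0.0534] toolx 77.81 z [ 8.e-04 -2.e-04 -1.e+00] q [-0.34  0.47 -0.36  0.74  0.   -0.13] F [-2.97  0.86  3.54] M [0.22 0.54 0.02] g 0.764
F [-3.11  1.21  5.41] sd [0.21 0.18 0.64] tau [  0.14 -44.59  21.16] M [0.263 0.651 0.029]
t 17.375 p [ 0.5294 -0.1901  0.0534] toolx 77.8 z [ 7.e-04 -2.e-04 -1.e+00] q [-0.34  0.47 -0.36  0.74  0.   -0.13] F [-2.9   1.39  6.05] M [0.26 0.71 0.03] g 0.764
```

Request:
servo_tool(
  plan=[0,0,0,0,0,-0.07,0,0,0,0,0,0,-0.07,1,0,0,0,0,0,-0.07,1,0,0,0,0,0,-0.07,1,0,0,0,0,0,-0.5,1,0,0,0,0,0,-2.5,1,0,0,0,0,0,-6,1,0,0,0,0,0,-8.5,1],
)

```text
clock: 18.38
tcp_pos: [0.5298, -0.1902, 0.1392]
tcp_rot: [2.444, 1.972, 0.001]
contact_force: [-0.1, -0.8, -0.6]
grip_width: 1.0
```

Request:
servo_tool(
  plan=[0,0,0,22.7,-10.5,-1,1,0,0,0,22.7,-10.5,-1,1,0,0,0,22.7,-10.5,-1,1,0,0,0,22.7,-10.5,-1,1,0,0,0,22.7,-10.5,-1,1,0,0,0,22.7,-10.5,-1,1],
)

```text
clock: 19.12
tcp_pos: [0.4749, 0.054, 0.1478]
tcp_rot: [2.443, 1.973, 0.001]
contact_force: [-0.2, 0.2, 0.5]
grip_width: 1.0
```

```bash
python3 -c "
from h import *
t=cam('top','t8')
s=cam('scene','s8');st((.4745,.0537,.12))
im=cv2.imread('pics/s8.png')[120:300,200:400]
im2=cv2.imread('pics/t8.png')[110:290,230:430]
cv2.imwrite('pics/s8c.png',cv2.resize(np.hstack([im,im2]),None,fx=2,fy=2,interpolation=2))
for n,i in(('top',t),('scene',s)):
  for P in [(.5295,-.1902,.067),(.4745,.0537,.057)]:
    try:
      c,b,m=blob(white(i),proj(n,P)[0],15); print(n,P,c,b,onplane(n,c,P[2])[0])
    except Exception as e: print(n,P,'none')
"
```

```text
t 19.225 p [0.475  0.053  0.1476] toolx 77.71 z [ 4.e-04 -4.e-04 -1.e+00] q [ 0.11  0.25 -0.43  0.9  -0.    0.33] F [-0.98  0.37  0.  ] M [0.02 0.01 0.  ] g 1.003
turn [ 0.0005  0.0003 -0.0016] shift [ 0.06 -0.07  2.76]
top (0.5295, -0.1902, 0.067) [325.04693141 212.44404332] [316 204  19  18 277] [ 0.52752414 -0.19151393  0.067     ]
top (0.4745, 0.0537, 0.057) none
scene (0.5295, -0.1902, 0.067) none
scene (0.4745, 0.0537, 0.057) none
```

View pics/s8c.png

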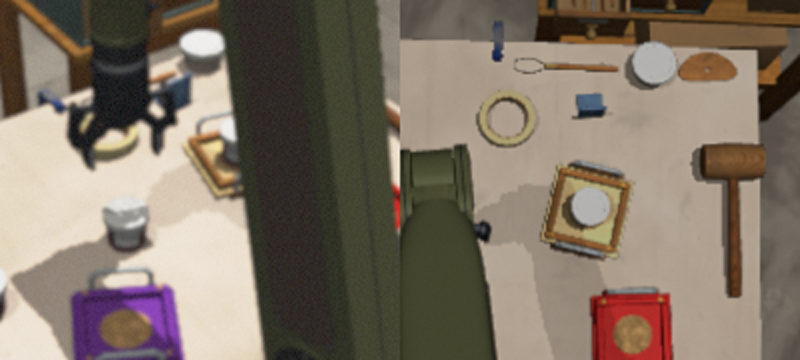

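The heaviest tub stands in the tray. In the same top view it is within about 1.5 mm of the cork disc's measured centre. Next I'll pick up the middle tub.

Request:
servo_tool(
  plan=[0,0,0,0,0,4,1,0,0,0,0,0,7,1,0,0,0,0,0,9.5,1,0,0,0,0,0,10.5,1,0,0,0,0,0,10.5,1,0,0,0,0,0,10.5,0,0,0,0,0,0,10.5,0,0,0,0,0,0,10.5,0,0,0,0,0,0,10.5,0,0,0,0,0,0,10.5,0],
)

```text
clock: 20.48
tcp_pos: [0.4757, 0.0536, 0.0441]
tcp_rot: [2.443, 1.971, 0.002]
contact_force: [-1.3, -3.1, 5.1]
grip_width: 0.757
```

```bash
python3 -c "
from h import *
st();cam('scene');st()"
```

```text
t 20.475 p [0.4757 0.0536 0.0441] toolx 77.79 z [ 0.0027 -0.0011 -1.    ] q [ 0.11  0.36 -0.58  0.62 -0.    0.33] F [-1.31 -3.14  5.09] M [-0.37  0.25 -0.06] g 0.757
t 20.525 p [0.4756 0.0536 0.044 ] toolx 77.79 z [ 0.0027 -0.0011 -1.    ] q [ 0.11  0.36 -0.58  0.62 -0.    0.33] F [-1.34 -3.07  6.03] M [-0.4   0.19 -0.06] g 0.762
```

Request:
servo_tool(
  plan=[0,0,0,0,0,-0.5,0,0,0,0,0,0,-1.5,0,0,0,0,0,0,-4,0,0,0,0,0,0,-8,0,0,0,0,0,0,-12,0,0,0,0,0,0,-13,0,0,0,0,0,0,-13,0],
)

```text
clock: 21.4
tcp_pos: [0.4746, 0.0541, 0.1725]
tcp_rot: [2.444, 1.973, 0.001]
contact_force: [0.0, -0.7, -4.4]
grip_width: 0.765
```

```bash
python3 -c "
from h import *
weigh(3,'s9');st((.5294,-.1901,.17))
im=cv2.imread('pics/s9.png')[120:300,200:400]
cv2.imwrite('pics/s9c.png',cv2.resize(im,None,fx=3,fy=3,interpolation=2))"
```

```text
F [-0.46  0.59 -4.34] sd [0.03 0.49 0.04] tau [ 1.000e-02 -3.943e+01  2.552e+01] M [0.003 0.02  0.013]
t 21.55 p [0.4731 0.0539 0.1707] toolx 77.81 z [-3.7e-03 -4.0e-04 -1.0e+00] q [ 0.11  0.23 -0.39  0.96  0.    0.33] F [-0.42  1.29 -4.38] M [-0.02  0.02  0.03] g 0.759
turn [-0.0035  0.0012  0.0002] shift [-22.66  10.66   0.06]
```

View pics/s9c.png

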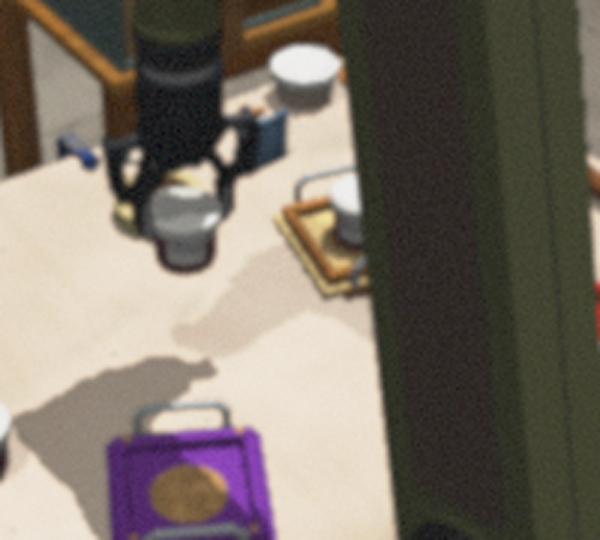

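Request:
servo_tool(
  plan=[0,0,0,-2,1,0,0,0,0,0,-5.5,2.6,0,0,0,0,0,-9,4.2,0,0,0,0,0,-13,6.1,0,0,0,0,0,-17,8,0,0,0,0,0,-20,9.4,0,0,0,0,0,-22,10.3,0,0,0,0,0,-22.7,10.5,1,0,0,0,0,-22.7,10.5,2,0,0,0,0,-22.7,10.5,3,0],
)

```text
clock: 22.8
tcp_pos: [0.5284, -0.1886, 0.1412]
tcp_rot: [-2.442, -1.973, 0.001]
contact_force: [0.0, 0.5, -3.7]
grip_width: 0.76
```

Request:
servo_tool(
  plan=[0,0,0,0,0,1,0,0,0,0,0,0,1.5,0,0,0,0,0,0,1.5,0,0,0,0,0,0,1.5,0],
)

```text
clock: 23.3
tcp_pos: [0.5296, -0.1901, 0.1279]
tcp_rot: [2.444, 1.973, 0.001]
contact_force: [0.3, 0.6, -3.8]
grip_width: 0.759
```

```bash
python3 -c "
from h import *
st();cam('scene');cam('top');st((.5294,-.1901,.1111))"
```

```text
t 23.3 p [ 0.5296 -0.1901  0.1279] toolx 77.81 z [ 8.e-04 -3.e-04 -1.e+00] q [-0.34  0.4  -0.26  0.92  0.   -0.13] F [ 0.29  0.6  -3.75] M [-0.03 -0.01  0.07] g 0.759
t 23.4 p [ 0.5297 -0.1901  0.128 ] toolx 77.81 z [ 1.e-03 -3.e-04 -1.e+00] q [-0.34  0.4  -0.26  0.92  0.   -0.13] F [ 0.26  0.11 -3.43] M [ 0.    0.03 -0.05] g 0.764
turn [0.001  0.0001 0.0001] shift [-0.   -0.03  1.69]
```

Request:
servo_tool(
  plan=[0,0,0,0,0,0.8,0,0,0,0,0,0,1.3,0,0,0,0,0,0,1.5,0,0,0,0,0,0,1.58,0,0,0,0,0,0,1.64,0,0,0,0,0,0,1.64,0],
)

```text
clock: 24.15
tcp_pos: [0.5294, -0.19, 0.1112]
tcp_rot: [2.445, 1.973, 0.0]
contact_force: [-0.2, -0.8, -4.0]
grip_width: 0.759
```

```bash
python3 -c "
from h import *
st();weigh(2);st((.5294,-.1901,.1111))"
```

```text
t 24.15 p [ 0.5294 -0.19    0.1112] toolx 77.81 z [ 3.e-04 -1.e-04 -1.e+00] q [-0.34  0.41 -0.28  0.88  0.   -0.13] F [-0.2  -0.77 -4.01] M [ 0.01  0.03 -0.  ] g 0.759
F [-0.16  0.57 -4.84] sd [0.04 0.36 0.7 ] tau [ -0.   -48.23  23.82] M [ 0.043 -0.019 -0.028]
t 24.25 p [ 0.5294 -0.19    0.1112] toolx 77.81 z [ 3.e-04 -1.e-04 -1.e+00] q [-0.34  0.41 -0.28  0.88 -0.   -0.13] F [-0.2   0.21 -5.55] M [ 0.1  -0.02 -0.03] g 0.759
turn [0.0003 0.0001 0.0001] shift [-0.01  0.    0.01]
```

Request:
servo_tool(
  plan=[0,0,0,0,0,0.04,0,0,0,0,0,0,0.07,0,0,0,0,0,0,0.07,0],
)

```text
clock: 24.62
tcp_pos: [0.5294, -0.19, 0.1111]
tcp_rot: [2.444, 1.973, 0.001]
contact_force: [-1.8, -0.1, 3.9]
grip_width: 0.763
```

```bash
python3 -c "
from h import *
weigh(2);st()"
```

```text
F [-2.24  0.92  4.44] sd [0.47 0.35 0.04] tau [  0.11 -43.76  22.49] M [0.228 0.422 0.045]
t 24.725 p [ 0.5294 -0.1901  0.1111] toolx 77.81 z [ 7.e-04 -2.e-04 -1.e+00] q [-0.34  0.41 -0.28  0.88  0.   -0.13] F [-1.77  0.58  4.39] M [0.26 0.47 0.03] g 0.761
```

Request:
servo_tool(
  plan=[0,0,0,0,0,-0.06,0,0,0,0,0,0,-0.06,1,0,0,0,0,0,-0.06,1,0,0,0,0,0,-0.06,1,0,0,0,0,0,-0.5,1,0,0,0,0,0,-2.5,1,0,0,0,0,0,-6,1,0,0,0,0,0,-6,1],
)

```text
clock: 25.72
tcp_pos: [0.5316, -0.1908, 0.1736]
tcp_rot: [2.44, 1.969, 0.005]
contact_force: [1.0, -0.1, -0.0]
grip_width: 1.0
```

Request:
servo_tool(
  plan=[0,0,0,45,-16.6,0,1,0,0,0,45,-16.6,0,1,0,0,0,45,-16.6,0,1,0,0,0,45,-16.6,0,1,0,0,0,45,-16.6,0,1,0,0,0,45,-16.6,0,1,0,0,0,45,-16.6,0,1,0,0,0,45,-16.6,3,1,0,0,0,45,-16.6,5,1,0,0,0,45,-16.6,5,1],
)

```text
clock: 26.98
tcp_pos: [0.46, 0.2844, 0.1183]
tcp_rot: [-2.443, -1.974, 0.008]
contact_force: [-0.1, 0.3, -0.2]
grip_width: 1.001
```

```bash
python3 -c "
from h import *
t=cam('top','t10')
s=cam('scene','s10');st((.4618,.2845,.042))
im=cv2.imread('pics/s10.png')[90:270,200:400]
im2=cv2.imread('pics/t10.png')[110:290,230:430]
cv2.imwrite('pics/s10c.png',cv2.resize(np.hstack([im,im2]),None,fx=2,fy=2,interpolation=2))
for n,i in(('top',t),('scene',s)):
  for P in [(.5295,-.1902,.124)]:
    try:
      c,b,m=blob(white(i),proj(n,P)[0],15); print(n,P,c,b,onplane(n,c,P[2])[0])
    except Exception as e: print(n,P,'none')
"
```

```text
t 27.075 p [0.4619 0.2845 0.1204] toolx 77.78 z [-6.e-04 -5.e-04 -1.e+00] q [ 0.55  0.37 -0.32  0.88 -0.    0.77] F [-0.36  0.06  0.12] M [ 0.01  0.01 -0.02] g 1.0
turn [-0.0004  0.0006 -0.0003] shift [ 0.   -0.01  7.84]
top (0.5295, -0.1902, 0.124) [326.62876254 210.57525084] [317 201  20  20 299] [ 0.5251985  -0.19110081  0.124     ]
scene (0.5295, -0.1902, 0.124) none
```

View pics/s10c.png

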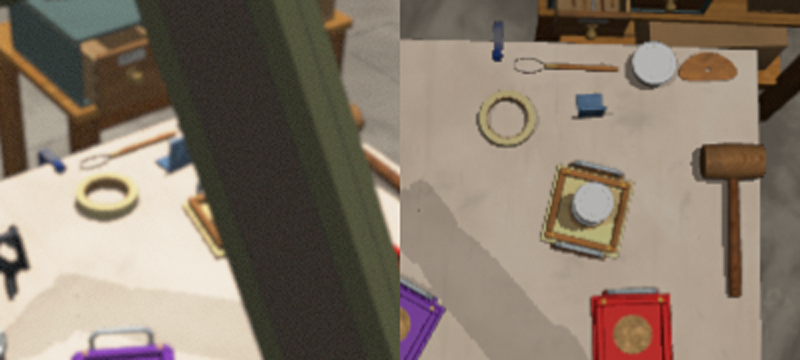

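Request:
servo_tool(
  plan=[0,0,0,0,0,3,1,0,0,0,0,0,5.5,1,0,0,0,0,0,7.4,1,0,0,0,0,0,7.8,1,0,0,0,0,0,7.8,1,0,0,0,0,0,7.8,0,0,0,0,0,0,7.8,0,0,0,0,0,0,7.8,0,0,0,0,0,0,7.8,0,0,0,0,0,0,7.8,0],
)

```text
clock: 28.32
tcp_pos: [0.4631, 0.2852, 0.0442]
tcp_rot: [2.444, 1.972, 0.004]
contact_force: [-0.9, -0.6, 6.1]
grip_width: 0.764
```

```bash
python3 -c "
from h import *
cam('scene');st()"
```

```text
t 28.375 p [0.4632 0.2852 0.0442] toolx 77.8 z [ 2.8e-03  6.0e-04 -1.0e+00] q [ 0.55  0.45 -0.42  0.7  -0.    0.77] F [-0.05 -0.66  6.19] M [-0.4   0.16 -0.03] g 0.76
```

Request:
servo_tool(
  plan=[0,0,0,0,0,-0.5,0,0,0,0,0,0,-1.5,0,0,0,0,0,0,-4,0,0,0,0,0,0,-8,0,0,0,0,0,0,-12,0,0,0,0,0,0,-16,0,0,0,0,0,0,-18.5,0,0,0,0,0,0,-18.5,0,0,0,0,0,0,-18.5,0],
)

```text
clock: 29.5
tcp_pos: [0.4614, 0.2845, 0.2264]
tcp_rot: [-2.445, -1.973, 0.003]
contact_force: [-0.2, -0.5, -2.7]
grip_width: 0.762
```

```bash
python3 -c "
from h import *
weigh(3,'s11');st((.529,-.1901,.227))
im=cv2.imread('pics/s11.png')[90:310,100:400]
cv2.imwrite('pics/s11c.png',cv2.resize(im,None,fx=2.5,fy=2.5,interpolation=2))"
```

```text
F [-0.14 -0.24 -2.42] sd [0.37 0.36 0.11] tau [  0.   -44.17  26.24] M [-0.01   0.02   0.008]
t 29.65 p [0.4611 0.2843 0.2258] toolx 77.81 z [-0.0027 -0.0017 -1.    ] q [ 0.55  0.3  -0.13  1.14  0.    0.77] F [ 0.3   0.24 -2.26] M [-0.01  0.05  0.  ] g 0.763
turn [-0.0023  0.0022  0.0001] shift [-44.94  16.66  -0.06]
```

View pics/s11c.png

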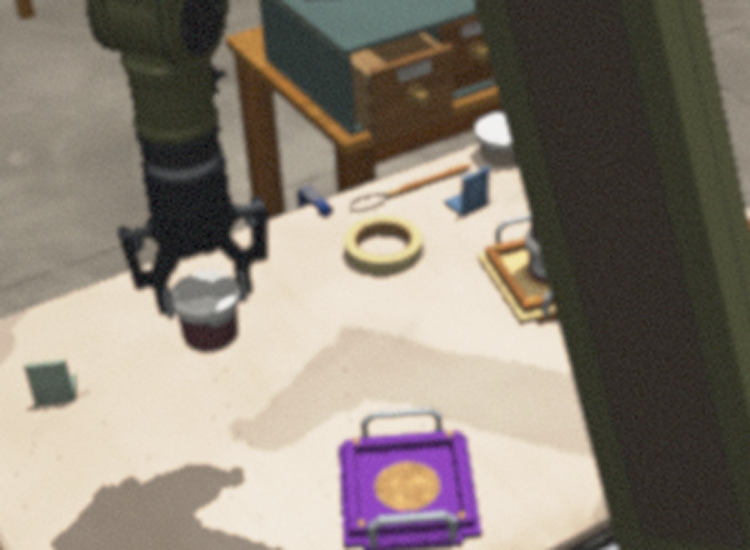

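Request:
servo_tool(
  plan=[0,0,0,-2,0.7,0,0,0,0,0,-7,2.6,0,0,0,0,0,-12,4.4,0,0,0,0,0,-17.5,6.5,0,0,0,0,0,-23,8.5,0,0,0,0,0,-28.5,10.6,0,0,0,0,0,-34,12.6,0,0,0,0,0,-39,14.5,0,0,0,0,0,-43,15.9,0,0,0,0,0,-44.9,16.6,0,0],
)

```text
clock: 30.9
tcp_pos: [0.5285, -0.192, 0.2267]
tcp_rot: [-2.447, -1.969, 0.002]
contact_force: [0.4, 0.5, -2.2]
grip_width: 0.765
```

Request:
servo_tool(
  plan=[0,0,0,0,0,0.5,0,0,0,0,0,0,1.5,0,0,0,0,0,0,3,0,0,0,0,0,0,4,0,0,0,0,0,0,4.3,0,0,0,0,0,0,4.3,0,0,0,0,0,0,4.3,0],
)

```text
clock: 31.78
tcp_pos: [0.5299, -0.1891, 0.1849]
tcp_rot: [2.444, 1.973, 0.001]
contact_force: [-0.8, -0.2, -3.3]
grip_width: 0.761
```

```bash
python3 -c "
from h import *
st();cam('scene');cam('top');st((.5292,-.1901,.1682))"
```

```text
t 31.775 p [ 0.5299 -0.1891  0.1849] toolx 77.81 z [ 9.e-04 -3.e-04 -1.e+00] q [-0.34  0.35 -0.16  1.05  0.   -0.13] F [-0.77 -0.21 -3.28] M [ 0.02  0.04 -0.05] g 0.761
t 31.875 p [ 0.5299 -0.1892  0.1849] toolx 77.81 z [ 1.e-03 -4.e-04 -1.e+00] q [-0.34  0.35 -0.16  1.05 -0.   -0.13] F [ 0.9  -1.35 -1.28] M [-0.02  0.02 -0.02] g 0.766
turn [0.0011 0.0002 0.0001] shift [-0.1  -0.05  1.67]
```

Request:
servo_tool(
  plan=[0,0,0,-0.1,-0.05,0.8,0,0,0,0,-0.1,-0.05,1.3,0,0,0,0,-0.1,-0.05,1.5,0,0,0,0,-0.1,-0.05,1.6,0,0,0,0,-0.1,-0.05,1.66,0,0,0,0,-0.1,-0.05,1.66,0],
)

```text
clock: 32.62
tcp_pos: [0.5287, -0.1899, 0.1682]
tcp_rot: [2.445, 1.973, 0.0]
contact_force: [-2.1, 0.1, 2.6]
grip_width: 0.759
```

```bash
python3 -c "
from h import *
st();weigh(2);st((.5292,-.1901,.1682))"
```

```text
t 32.625 p [ 0.5287 -0.1899  0.1682] toolx 77.81 z [ 2.e-04 -1.e-04 -1.e+00] q [-0.34  0.36 -0.19  1.01  0.   -0.13] F [-2.06  0.12  2.63] M [ 0.12  0.37 -0.02] g 0.759
F [-1.79  0.05  1.86] sd [0.05 0.21 0.08] tau [  0.06 -43.76  24.41] M [ 0.17   0.371 -0.021]
t 32.725 p [ 0.5287 -0.1899  0.1682] toolx 77.81 z [ 3.e-04 -1.e-04 -1.e+00] q [-0.34  0.36 -0.19  1.01  0.   -0.13] F [-1.84 -0.16  1.94] M [ 0.2   0.37 -0.03] g 0.763
turn [0.0003 0.     0.0001] shift [-0.01  0.05  0.  ]
```

Request:
servo_tool(
  plan=[0,0,0,0,0,-0.04,0,0,0,0,0,0,-0.04,1,0,0,0,0,0,-0.04,1,0,0,0,0,0,-0.04,1,0,0,0,0,0,-0.5,1,0,0,0,0,0,-2.5,1,0,0,0,0,0,-6,1,0,0,0,0,0,-9,1,0,0,0,0,0,-9,1],
)

```text
clock: 33.85
tcp_pos: [0.5305, -0.1905, 0.2607]
tcp_rot: [2.441, 1.97, 0.005]
contact_force: [0.4, -0.8, -0.5]
grip_width: 0.997
```

Request:
servo_tool(
  plan=[0,0,0,-33,-21,0,1,0,0,0,-33,-21,0,1,0,0,0,-33,-21,0,1,0,0,0,-33,-21,0,1,0,0,0,-33,-21,0,1,0,0,0,-33,-21,0,1,0,0,0,-33,-21,0,1,0,0,0,-33,-21,0,1],
)

```text
clock: 34.85
tcp_pos: [0.2531, -0.468, 0.2568]
tcp_rot: [-2.446, -1.969, -0.002]
contact_force: [0.1, 0.7, 0.6]
grip_width: 1.001
```

```bash
python3 -c "
from h import *
t=cam('top','t12')
s=cam('scene','s12');st()
im=cv2.imread('pics/s12.png')[90:270,200:400]
im2=cv2.imread('pics/t12.png')[110:290,230:430]
cv2.imwrite('pics/s12c.png',cv2.resize(np.hstack([im,im2]),None,fx=2,fy=2,interpolation=2))
for n,i in(('top',t),('scene',s)):
  for P in [(.5295,-.1902,.181)]:
    try:
      c,b,m=blob(white(i),proj(n,P)[0],15); print(n,P,c,b,onplane(n,c,P[2])[0])
    except Exception as e: print(n,P,'none')
"
```

```text
t 34.95 p [ 0.2545 -0.467   0.2573] toolx 77.87 z [ 1.0e-04  1.6e-03 -1.0e+00] q [-1.07  0.27 -0.1   1.21  0.   -0.86] F [0.45 0.18 0.6 ] M [ 0.03  0.02 -0.01] g 0.998
top (0.5295, -0.1902, 0.181) [328.38679245 208.06603774] [319 199  20  20 318] [ 0.5245744  -0.19091426  0.181     ]
scene (0.5295, -0.1902, 0.181) [333.83143219 157.62103929] [310 133  42  60 789] [ 0.48809552 -0.2012652   0.181     ]
```

View pics/s12c.png

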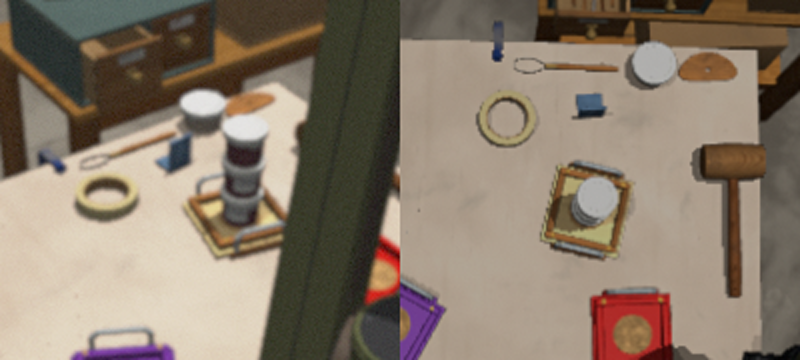

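```bash
python3 -c "
from plant import env
print(env.finish_job())"
```

```text
the job is handed in; nothing more can be done
None
```

The three tubs are packed in the plywood carrier as one upright stack, heaviest at the bottom and lightest on top. I handed the job in at about 35 s of the 72 s allowed.

- **Weights:** I felt about 7.2 N, 4.0 N and 2.0 N (roughly 0.73, 0.40 and 0.2 kg). When I lifted the two lighter tubs again to pack them, they read 4.3 N and 2.4 N, so the order held.
- **Placing:** I lowered each tub slowly until it just touched. The contact force stayed at about 6 N or less, and then I released it.
- **Final pictures:** The last scene view shows all three tubs upright in the tray. From above, the lid centres from bottom to top are (0.5275, -0.1915), (0.5252, -0.1911) and (0.5246, -0.1909) m. The cork disc's centre measures (0.528, -0.1905) m in the same view. The tape, tiles and mallet look unmoved, judged by eye; the green tile was not in the last cropped views. The arm was clear of everything.
- **Disagreements:**
  - The lids drift about 3 mm in x from bottom to top, which may be partly camera calibration.
  - The two cameras put the carrier's centre about 2.5 mm apart in x, so I aimed between them.
  - The scene-view measurement of the top lid was unusable because its white patch merged with other white areas, so I judged the stack's straightness from the top view and by eye.

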